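# Start the edge burnisher

### The job

Start the edge burnisher by pressing with the closed fingertips, in this order: push the round-headed guard latch on the machine's end post fully down, then press down the raised end of the rocker switch (its end away from the robot) so that it flips right over, and last press the wide round start button all the way in and let it come back out. Never press the narrow round stop button, do not lift or shift the three switch boxes, and leave the other things on the bench as they stand.

Things in the scene. Friction and masses are not known exactly. Their poses are not given: they have to be found in the camera images.
- latch_top (a point): Centre of the flat top of the guard latch: a bare steel plunger with a round head 30 mm across and 8 mm thick, on top of the square aluminium post at the free end of the burnisher. It stands about 141 mm above the bench when raised and moves straight down 14 mm. The point moves with it.
- latch (a joint): How far the latch is pushed down, in m: 0 fully raised, 0.014 fully down (starts at 0 to 0.003). Stiff slide, about 3 N of friction, no spring: it stays where it is left.
- burnisher: Edge burnisher, bolted down: dark steel base plate 110 x 320 x 12 mm, grey ribbed motor (90 mm across, top 122 mm high) at its +y end, turned wooden spindle in the middle, aluminium post (34 mm square) with the latch at (-30, -132) mm from the origin. Origin: centre of the underside; x and y along the plate's short and long sides, z up.
- power_box: Loose aluminium switch box, 100 x 80 mm, top 50 mm high, on rubber feet, about 0.8 kg; it carries the black rocker switch. Origin: centre of the underside, z up; the rocker's raised end is at its +x end.
- rocker_raised_end (a point): Point on the top face of the rocker, in the middle of its width, 24 mm from the pivot and 8 mm from the raised end; about 73 mm above the bench when off, about 61 mm when switched over. The rocker is a flat black paddle 64 mm long (along the box's x) and 34 mm wide, its pivot across the middle 64 mm above the bench. Press it straight down here, near the raised end, not at the pivot.
- rocker (a joint): Rocker angle in rad: 0 off (the +x end raised by 0.25), 0.5 fully over, on (the +x end down by 0.25); starts at 0 to 0.06. No spring; friction 0.04 N m, about 2 to 3 N at the fingertip; it stays where it is left.
- start_box: Loose aluminium switch box, same as the power box, carrying the wide start button. Origin: centre of the underside, z up.
- start_button_top (a point): Centre of the flat top of the start button: black, round, 44 mm across, at the middle of its box, 72 mm above the bench when out. The point moves with it.
- start_button (a joint): How far the start button is in, in m: 0 out, 0.006 fully in. Spring: 1.5 N to begin, 5 N fully in; springs back.
- stop_box: Loose aluminium switch box, same as the others, carrying the narrow stop button. Origin: centre of the underside, z up.
- stop_button (a joint): How far the stop button is in, in m: 0 out, 0.006 fully in. Black, round, 18 mm across, at the middle of its box, top 72 mm above the bench. Not to be pressed.
- wax_jar: Loose jar with a steel cap, 50 mm across, 55 mm high. Origin: centre of the underside. Leave alone.
- spool: Loose wooden thread spool, 36 mm across, 50 mm high, upright. Origin: centre of the underside. Leave alone.
- slicker: Loose dark wooden hand slicker lying flat, 130 x 24 x 16 mm, long side along its x. Origin: centre of the underside. Leave alone.
- mug: Loose white mug, 80 mm across, 90 mm high, handle at its +y. Origin: centre of the underside. Leave alone.
- maul: Loose wooden maul standing on its head, 68 mm across, 205 mm high. Origin: centre of the underside. Leave alone.
- dye_tin: Loose flat steel tin, 60 mm across, 30 mm high. Origin: centre of the underside. Leave alone.
Mind the look-alikes: they are no part of the job. What is shaped like the start_box but orange or purple is not meant.

How it is judged:
By the outcome, as a careful person would: the job done as asked, in the order asked, and still so for the second after the job is handed in, with the robot touching nothing.
It also fails if it takes over 58 s, if anything falls off the work surface, if the arm or the gripper's body presses on something with over 40 N, if the wrist force passes 120 N, or if a joint passes its speed limit or range.

### The arm

A 7-joint arm with a two-finger parallel gripper is mounted at the origin on the work surface. World frame = base frame: x ahead of the robot, y to its left, z up, the work surface at z = 0. Lengths are in m, angles in rad, forces in N, time in s.
With the tool pointing down it reaches from about 0.425 to 1.025 m from the base axis. Payload 3.6 kg.
Tool frame: the origin (TCP) lies between the finger pads; the fingertips stand ahead of it and the grasp point (between the pads) is the TCP (arm.tip_reach is the z of the fingertips in the tool frame, in m); z points along the fingers, y is the line along which they close (so a half turn about z gives the same grasp; the last joint's range is limited). The gripper opens to 85 mm and grips with 20 to 120 N. Pads are 22 mm wide; open, the fingers measure 114 mm over their backs; the gripper's body (76 mm by 85 mm) begins 54 mm behind the grasp point. The pads swing forward as they close: fully open they stand 13 mm farther back than shut.
Start: joints at [1.03, 0.591, 0.048, 1.609, -0.033, 0.943, -0.034], TCP at [0.313, -0.654, 0.211] pointing down, gripper open.
Joint ranges: [-2.69, 2.69], [-0.47, 2.24], [-1.27, 1.36], [0.19, 2.51], [-1.53, 4.68], [0.08, 2.07], [-3.09, 3.09]. Speed limits (rad/s): [2.57, 2.57, 3.14, 3.14, 3.14, 3.14, 3.14].

### API

Orientations are given as a rotation vector (axis times angle).
In Python, from cell import arm gives the robot as it stands.
- The arm moves only by the tool step_arm, never from a script. Its argument "targets" is one flat list of numbers, 7 for each row, row after row: the shift along the world's x, y, z in mm, then the turn, a rotation vector about the world's x, y, z in rad, then the opening, from -1 (shut) to 1 (fully open). A call has 1 to 5 rows; each row shifts and turns the commanded pose from where the row before left it; what a row does not reach is not made up. A row lasts 1/8 s, in which the tool goes at most 62.5 mm and 10.7 degrees, less where a joint would pass 70% of its speed; a pose out of reach is approached as far as the arm can. A call is refused whole if a number of a shift passes 62.5 or a number of a turn 0.188, either way. A call with a gripper value outside its range is refused whole. The fingers move at their own pace and stop on an object; "newtons" is the grip in N (left out, the last holds). Time passes only in rows, so rows that do not move let the fingers close. It gives the time, the measured TCP pose, the force, the opening and the grip force at its end, in the units of the state.
- arm.state(): the state, without advancing time (a new reading comes with each control period).
- arm.snapshot(name): name is "side" or "top" or "wrist"; returns a dict with "color" (420x560x3 uint8, red, green, blue), "range_z" (420x560 float32, m along the optical axis (not along the pixel's ray), 0 where there is no reading), "K" (3x3 intrinsics, pixels), "k1" (the pictures are not rectified: a ray, as slopes to the right and down, at radius r is drawn at 1 + k1 r^2 times it, then the intrinsics apply), "world_to_cam" (4x4, takes a point from world to camera coordinates); the wrist camera has in their place "hand_eye" (4x4, takes a point from camera to tool coordinates, whose origin is the TCP and whose axes are the flange's). Camera axes: x right, y up, looking along -z (the intrinsics and any distortion apply to the point x, -y, -z); pixel columns grow to the right and rows downward; lengths in m; the calibration is good to about 2 mm. A picture is of the moment at which its call begins: read the wrist's pose just before it.
- arm.sign_off(): hands the job in; it is judged then, once.
The state is a dict: "time": time; "q": joint angles; "qvel": joint speeds; "tau": joint torques, N m; "eef_pos": TCP position; "ee_rot": TCP orientation; "contact_force": force on the tool from outside, world axes, zero at the start; "ft_torque": the same for the moment, N m; "grip_width": finger opening in m; "grip_force": force on a finger pad.
Only numpy, scipy, OpenCV 4.12 (cv2) and the standard library are available. Lean on these libraries where they do the work, as an engineer would, in place of code of your own. Each camera call takes 0.05 s, during which the arm holds its last target. There are 200 camera calls.

## Working session

There is one attempt and no reset: what is moved stays moved. The work goes in short steps, Python scripts to look and compute and a tool call to move; the robot and the scene stay as the last step left them, time stands still between calls to the robot, and variables do not carry over. Pictures are saved under pics/ and viewed, at most 10 in all, crops included, and the job is handed in when it is done.

Besides the shell and the picture viewer there is one more tool, called after "Emit:" by a JSON object that holds its "name" and its "arguments". step_arm: Moves the arm, as the interface text tells. Its arguments: {"type":"object","properties":{"targets":{"type":"array"},"newtons":{"type":"number"}},"required":["targets"]}

```bash
mkdir -p pics; cat > h.py <<'E'
import numpy as np, cv2
from cell import arm
def snap(n,f):
    s=arm.snapshot(n); cv2.imwrite(f'pics/{f}.png',s['color'][:,:,::-1]); np.save(f'pics/{f}.npy',s,allow_pickle=True); return s
def load(f): return np.load(f'pics/{f}.npy',allow_pickle=True).item()
def ray(s,u,v):
    K=s['K']; d=np.array([(u-K[0,2])/K[0,0],(v-K[1,2])/K[1,1]]); x=d.copy()
    for _ in range(20): x=d/(1+s['k1']*(x@x))
    return np.array([x[0],-x[1],-1.])
def c2w(s): return np.linalg.inv(s['world_to_cam'])
def onplane(s,u,v,z,T=None):
    T=c2w(s) if T is None else T
    r=T[:3,:3]@ray(s,u,v); o=T[:3,3]; return o+r*(z-o[2])/r[2]
def cloud(s):
    T=c2w(s); K=s['K']; V,U=np.mgrid[:420,:560]
    d=np.stack([(U-K[0,2])/K[0,0],(V-K[1,2])/K[1,1]],-1); x=d.copy()
    for _ in range(20): x=d/(1+s['k1']*(x**2).sum(-1,keepdims=True))
    z=s['range_z'][...,None]
    p=np.concatenate([x[...,:1]*z,-x[...,1:]*z,-z],-1)
    return p@T[:3,:3].T+T[:3,3]
E
python3 - <<'E'
from h import *
print(arm.tip_reach,arm.state())
for n in('top','side'):
    s=snap(n,n); print(n,c2w(s).round(3),s['k1'])
a=np.vstack([cv2.imread('pics/top.png')])
E
```

```text
0.019 {'time': 0.0, 'q': array([ 1.03050616,  0.59209095,  0.04827973,  1.609842  , -0.03329283,
        0.94270887, -0.03375733]), 'qvel': array([ 0.00155183, -0.00092234, -0.00044914,  0.00016507, -0.00100959,
        0.00040091, -0.00101926]), 'tau': array([ 7.09441010e-04, -5.48692560e+01,  1.54684123e+00, -1.98119509e+01,
        9.43140738e-03,  8.84811772e-03,  2.15833256e-05]), 'eef_pos': array([ 0.31288455, -0.65302989,  0.20995343]), 'ee_rot': array([-3.06140587e+00, -6.95581809e-01,  9.63395341e-04]), 'contact_force': array([-0.09401873, -0.67482851, -0.44523868]), 'ft_torque': array([-0.03445093,  0.01812966,  0.02930435]), 'grip_force': 0.0, 'grip_width': 0.08554209720948622}
top [[-0.024  0.991 -0.134  0.297]
 [-1.    -0.026 -0.015  0.003]
 [-0.018  0.134  0.991  1.215]
 [ 0.     0.     0.     1.   ]] -0.018596809300822
side [[ 0.991  0.098 -0.091  0.355]
 [-0.134  0.751 -0.646 -0.785]
 [ 0.005  0.653  0.758  1.047]
 [ 0.     0.     0.     1.   ]] -0.09142392373609297
```

View pics/top.png

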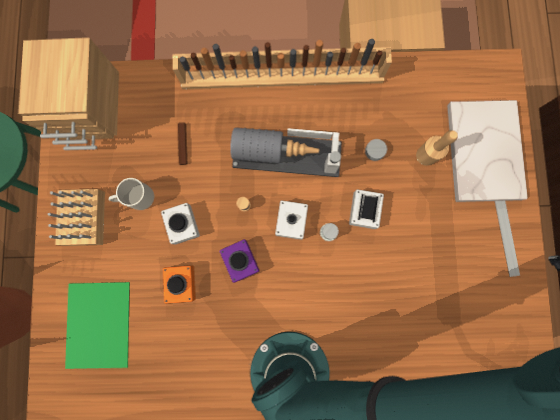

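View pics/side.png

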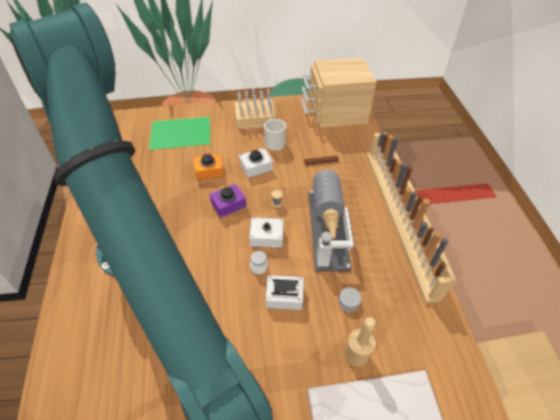

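The top view (up = +x, left = +y) shows the latch head near (334,157), the rocker near (368,207), the start button near (178,223) and the stop button near (292,219). The side view shows the same things at (326,240), (286,288), (256,156) and (267,228). Next I measure them.

```bash
python3 - <<'E'
from h import *
C={}
for n in('top','side'):
    s=load(n); C[n]=cloud(s)
    g=s['color'].max(-1)
    def dark(u,v,r,z,thr=70):
        m=np.zeros(g.shape,np.uint8); cv2.circle(m,(u,v),r,1,-1); m&=(g<thr)
        k,l,st,ce=cv2.connectedComponentsWithStats(m); i=1+st[1:,4].argmax()
        p=np.argwhere(l==i)[:,::-1].astype(np.float32); rc=cv2.minAreaRect(p)
        P=C[n][l==i]; P=P[np.abs(P[:,2]-z)<.03]
        print(n,(u,v),'cen',ce[i].round(1),'area',st[i,4],'plane',onplane(s,*ce[i],z).round(4),'cloud med',np.median(P,0).round(4),'zmax',np.percentile(P[:,2],95).round(4))
        return l==i
    U={'top':[(178,223,14),(368,207,17),(292,219,10)],'side':[(256,156,14),(286,288,18),(267,228,9)]}[n]
    for (u,v,r),z in zip(U,(.072,.066,.072)): dark(u,v,r,z)
    u,v=(334,157) if n=='top' else (326,240)
    P=C[n][v-15:v+16,u-15:u+16].reshape(-1,3); Q=P[(P[:,2]>.13)&(P[:,2]<.15)]
    print('latch cloud',len(Q),np.median(Q,0).round(4),(Q.max(0)+Q.min(0))/2, Q.max(0)-Q.min(0))
# box tops
    for nm,c in (('start',U[0]),('power',U[1])):
        m=np.zeros(g.shape,np.uint8); cv2.circle(m,c[:2],30,1,-1)
        m&=(s['color'].min(-1)>140)&(abs(C[n][...,2]-.05)<.012)
        q=C[n][m>0][:,:2].astype(np.float32); print(nm,cv2.minAreaRect(q),len(q))
ims=[cv2.resize(cv2.imread(f'pics/{n}.png')[v-28:v+28,u-28:u+28],(380,380),interpolation=2) for n,u,v in(('top',334,157),('side',326,240),('top',368,207),('side',286,288))]
cv2.imwrite('pics/crops.png',cv2.resize(np.vstack([np.hstack(ims[:2]),np.hstack(ims[2:])]),(600,600)))
E
```

```text
top (178, 223) cen [177.7 222. ] area 236 plane [0.4219 0.2975 0.072 ] cloud med [0.4221 0.2979 0.0704] zmax 0.0746
top (368, 207) cen [368.7 208.1] area 311 plane [ 0.4479 -0.2355  0.066 ] cloud med [ 0.4479 -0.2362  0.065 ] zmax 0.0738
top (292, 219) cen [291.6 218.3] area 42 plane [ 0.424  -0.0196  0.072 ] cloud med [ 0.4247 -0.0194  0.0706] zmax 0.0743
latch cloud 101 [ 0.5799 -0.1375  0.1403] [ 0.58001698 -0.1373427   0.13895927] [0.02858266 0.02975804 0.01260134]
start ((0.4223676025867462, 0.3016943037509918), (0.09899333864450455, 0.0788833275437355), 16.968772888183594) 623
power ((0.4500792920589447, -0.23323482275009155), (0.07959823310375214, 0.09959248453378677), 78.43133544921875) 558
side (256, 156) cen [255.5 156. ] area 67 plane [0.4246 0.2862 0.072 ] cloud med [0.4249 0.2897 0.0697] zmax 0.0742
side (286, 288) cen [277.  291.8] area 16 plane [ 0.4293 -0.2514  0.066 ] cloud med [ 0.43   -0.2474  0.0597] zmax 0.0622
side (267, 228) cen [266.4 226.2] area 14 plane [ 0.4266 -0.03    0.072 ] cloud med [ 0.4272 -0.0251  0.0664] zmax 0.0727
latch cloud 84 [ 0.5804 -0.1397  0.1401] [ 0.5811217  -0.13836676  0.13783053] [0.02915789 0.02716617 0.01342862]
start ((0.45910197496414185, 0.3414768576622009), (0.2315727323293686, 0.11393581330776215), 49.19667434692383) 409
power ((0.45117488503456116, -0.23476073145866394), (0.08310363441705704, 0.09970058500766754), 80.2286376953125) 621
```

View pics/crops.png

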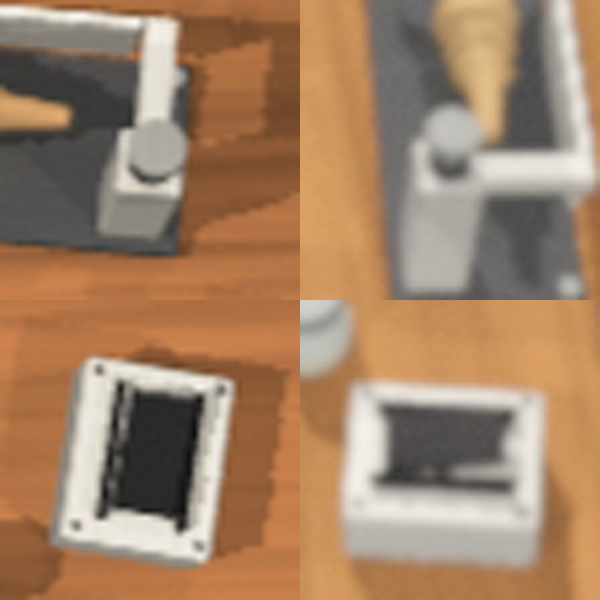

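The latch top measures (0.580, -0.138) at z ≈ 0.140. The power box centre is (0.4505, -0.234) with its +x turned about -11.6°, so the rocker press point is (0.474, -0.239). The start button is at (0.422, 0.298). All of these match the given heights and sizes. I'll close the gripper, rise, turn -37° to square up with the rocker, and travel to the latch.

Emit:
{"name": "step_arm", "arguments": {"targets": [0,0,40,0,0,0,-1,0,0,30,0,0,-0.16,-1,20,50,0,0,0,-0.16,-1,25,50,0,0,0,-0.16,-1,25,50,0,0,0,-0.16,-1], "newtons": 40}}

```text
time: 0.72
eef_pos: [0.3837, -0.502, 0.2806]
ee_rot: [-3.125, 0.312, 0.0]
contact_force: [1.3, -0.2, 0.3]
grip_width: 0.0001
grip_force: 0.0
```

Emit:
{"name": "step_arm", "arguments": {"targets": [30,50,0,0,0,0,-1,30,50,0,0,0,0,-1,30,50,0,0,0,0,-1,30,50,0,0,0,0,-1,30,50,0,0,0,0,-1]}}

```text
time: 1.35
eef_pos: [0.5337, -0.252, 0.2808]
ee_rot: [-3.127, 0.303, 0.001]
contact_force: [1.0, -0.9, -0.7]
grip_width: -0.0
grip_force: 0.0
```

Emit:
{"name": "step_arm", "arguments": {"targets": [25,50,0,0,0,0,-1,20,50,0,0,0,0,-1,0,0,0,0,0,0,-1,0,0,0,0,0,0,-1]}}

```text
time: 1.85
eef_pos: [0.5777, -0.1542, 0.2807]
ee_rot: [3.126, -0.303, -0.002]
contact_force: [-0.0, -0.5, -0.5]
grip_width: 0.0002
grip_force: 0.0
```

Emit:
{"name": "step_arm", "arguments": {"targets": [2,16,-40,0,0,0,-1,0,0,-40,0,0,0,-1,0,0,-25,0,0,0,-1,0,0,-5,0,0,0,-1,0,0,0,0,0,0,-1]}}

```text
time: 2.48
eef_pos: [0.5802, -0.1394, 0.1715]
ee_rot: [3.126, -0.306, 0.0]
contact_force: [0.4, -0.5, 0.8]
grip_width: 0.0001
grip_force: 0.0
```

Emit:
{"name": "step_arm", "arguments": {"targets": [0,0,-6,0,0,0,-1,0,0,-4,0,0,0,-1,0,0,-4,0,0,0,-1,0,0,-3,0,0,0,-1,0,0,0,0,0,0,-1]}}

```text
time: 3.1
eef_pos: [0.5801, -0.1377, 0.1538]
ee_rot: [-3.127, 0.303, 0.001]
contact_force: [-0.5, -0.3, 1.2]
grip_width: -0.0001
grip_force: 0.0
```

Emit:
{"name": "step_arm", "arguments": {"targets": [0,0,-2,0,0,0,-1,0,0,-2,0,0,0,-1,0,0,-2,0,0,0,-1]}}

```text
time: 3.48
eef_pos: [0.5803, -0.1378, 0.148]
ee_rot: [3.127, -0.303, -0.0]
contact_force: [0.2, -0.6, -1.0]
grip_width: -0.0005
grip_force: 0.0
```

Emit:
{"name": "step_arm", "arguments": {"targets": [0,0,-2,0,0,0,-1,0,0,-1,0,0,0,-1]}}

```text
time: 3.72
eef_pos: [0.5802, -0.1378, 0.1449]
ee_rot: [-3.127, 0.303, 0.0]
contact_force: [-0.3, -0.4, 0.2]
grip_width: 0.0004
grip_force: 0.0
```

No force yet, so I'll look.

```bash
python3 - <<'E'
from h import *
s=snap('side','s2')
cv2.imwrite('pics/s2c.png',cv2.resize(cv2.imread('pics/s2.png')[150:290,250:410],(800,600)[:2] and (680,595),interpolation=2))
P=cloud(s); u,v=326,240; Q=P[v-15:v+16,u-15:u+16].reshape(-1,3); Q=Q[(Q[:,2]>.115)&(Q[:,2]<.16)]
print(np.histogram(Q[:,2],np.arange(.115,.16,.003)))
E
```

```text
(array([10, 11,  1,  0,  0,  1,  7, 28, 33, 11,  0,  0,  0,  0]), array([0.115, 0.118, 0.121, 0.124, 0.127, 0.13 , 0.133, 0.136, 0.139,
       0.142, 0.145, 0.148, 0.151, 0.154, 0.157]))
```

View pics/s2c.png

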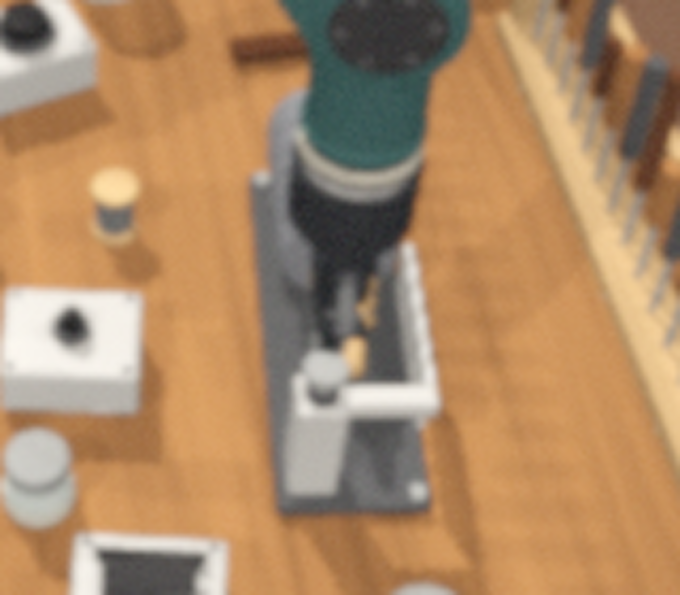

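The side crop shows the fingers behind (+y of) the latch head at crop (325,365), and the latch is still up at z ≈ 0.140. I'll compare the camera's view of the gripper with the reported pose.

```bash
python3 - <<'E'
from h import *
st=arm.state(); print(st['eef_pos'],st['q'].round(3))
t=snap('top','t2')
for n in('s2','t2'):
    s=load(n);P=cloud(s);g=s['color'].max(-1)
    near=(abs(P[...,0]-.58)<.09)&(abs(P[...,1]+.11)<.12)
    for a,b in((.145,.16),(.16,.18),(.18,.2),(.2,.23),(.23,.27),(.27,.32)):
        Q=P[near&(P[...,2]>a)&(P[...,2]<b)]
        if len(Q)>3: print(n,a,b,len(Q),Q.min(0).round(3),Q.max(0).round(3),np.median(Q,0).round(3))
    # base: flange circle
    Q=P[(P[...,2]>.003)&(P[...,2]<.03)&(abs(P[...,0])<.2)&(abs(P[...,1])<.2)]
    if len(Q): print(n,'base',np.percentile(Q,2,axis=0).round(3),np.percentile(Q,98,axis=0).round(3))
    c=s['world_to_cam']; print(np.linalg.norm(c-load('side' if n=='s2' else 'top')['world_to_cam']))
cv2.imwrite('pics/t2c.png',cv2.resize(cv2.imread('pics/t2.png')[90:310,180:420],(640,587),interpolation=2))
E
```

```text
[ 0.58011629 -0.13777452  0.14484448] [ 0.104  0.514  0.073  1.961 -0.058  0.669 -1.55 ]
s2 0.16 0.18 19 [ 0.568 -0.154  0.167] [ 0.589 -0.128  0.179] [ 0.572 -0.145  0.177]
s2 0.18 0.2 11 [ 0.567 -0.153  0.18 ] [ 0.584 -0.134  0.186] [ 0.575 -0.151  0.182]
s2 0.2 0.23 27 [ 0.562 -0.167  0.209] [ 0.593 -0.144  0.23 ] [ 0.568 -0.151  0.22 ]
s2 0.23 0.27 159 [ 0.556 -0.2    0.23 ] [ 0.596 -0.148  0.27 ] [ 0.567 -0.181  0.257]
s2 0.27 0.32 288 [ 0.542 -0.181  0.27 ] [ 0.613 -0.127  0.32 ] [ 0.57  -0.172  0.303]
s2 base [-0.13  -0.151  0.003] [0.158 0.096 0.028]
0.0
t2 0.16 0.18 5 [ 0.569 -0.132  0.17 ] [ 0.575 -0.126  0.178] [ 0.574 -0.129  0.175]
t2 0.18 0.2 5 [ 0.569 -0.13   0.183] [ 0.578 -0.124  0.192] [ 0.574 -0.128  0.184]
t2 0.2 0.23 36 [ 0.569 -0.127  0.206] [ 0.587 -0.096  0.228] [ 0.575 -0.111  0.221]
t2 0.23 0.27 130 [ 0.565 -0.124  0.23 ] [ 0.602 -0.077  0.27 ] [ 0.583 -0.091  0.256]
t2 0.27 0.32 65 [ 0.55  -0.116  0.271] [ 0.594 -0.096  0.319] [ 0.575 -0.102  0.3  ]
t2 base [-0.12  -0.189  0.003] [0.18  0.187 0.025]
0.0
```

View pics/t2c.png

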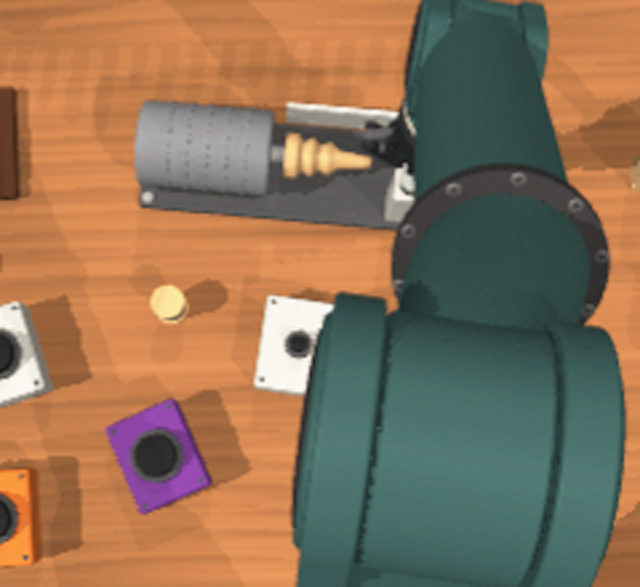

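The overhead view is mostly hidden by the arm. Both clouds put the fingers right in x and y, with their tips around z ≈ 0.165, about 35 mm above what the reported pose implies. The tips are therefore still above the latch, and I'll descend by feel.

Emit:
{"name": "step_arm", "arguments": {"targets": [0,0,-3,0,0,0,-1,0,0,-3,0,0,0,-1,0,0,-3,0,0,0,-1]}}

```text
time: 4.2
eef_pos: [0.5802, -0.1378, 0.1358]
ee_rot: [-3.127, 0.303, 0.0]
contact_force: [-1.0, -0.5, -0.3]
grip_width: -0.0001
grip_force: 0.0
```

Emit:
{"name": "step_arm", "arguments": {"targets": [0,0,-3,0,0,0,-1,0,0,-3,0,0,0,-1]}}

```text
time: 4.45
eef_pos: [0.5802, -0.1379, 0.1298]
ee_rot: [-3.127, 0.303, 0.0]
contact_force: [-0.4, 0.4, 0.2]
grip_width: 0.0004
grip_force: 0.0
```

```bash
python3 - <<'E'
from h import *
s=snap('side','s3');P=cloud(s);print(arm.state()['eef_pos'])
near=(abs(P[...,0]-.58)<.03)&(abs(P[...,1]+.135)<.04)
for v in range(215,262,2):
    w=near[v,310:345]; q=P[v,310:345][w]; c=s['color'][v,310:345][w]
    if len(q): print(v,len(q),np.median(q,0).round(3),np.median(c,0))
E
```

```text
[ 0.57996136 -0.13776595  0.12947925]
215 9 [ 0.564 -0.159  0.254] [52. 52. 54.]
217 13 [ 0.567 -0.165  0.259] [52. 55. 56.]
219 9 [ 0.569 -0.158  0.238] [66. 60. 56.]
221 6 [ 0.563 -0.154  0.228] [52.  52.5 54.5]
223 10 [ 0.571 -0.154  0.218] [66.5 67.  64. ]
225 6 [ 0.572 -0.149  0.205] [52.5 53.5 56. ]
227 2 [ 0.567 -0.146  0.193] [66.  65.5 68. ]
229 2 [ 0.565 -0.157  0.198] [72. 71. 71.]
231 2 [ 0.561 -0.169  0.206] [85.5 84.  84. ]
233 7 [ 0.573 -0.15   0.17 ] [81. 82. 82.]
235 10 [ 0.577 -0.149  0.159] [139.  133.5 124. ]
237 11 [ 0.58  -0.142  0.14 ] [170. 167. 158.]
239 11 [ 0.573 -0.148  0.14 ] [168. 168. 161.]
241 16 [ 0.58  -0.135  0.114] [175.  171.  165.5]
243 17 [ 0.582 -0.144  0.113] [170. 166. 160.]
245 18 [ 0.583 -0.147  0.107] [196.5 192.5 186.5]
247 18 [ 0.582 -0.152  0.108] [202. 198. 191.]
249 14 [ 0.578 -0.153  0.097] [185. 181. 174.]
251 18 [ 0.57  -0.152  0.087] [181.5 177.5 170.5]
253 20 [ 0.57  -0.152  0.078] [180.  173.5 167. ]
255 21 [ 0.568 -0.15   0.064] [182. 174. 167.]
257 21 [ 0.568 -0.152  0.057] [183. 168. 162.]
259 21 [ 0.572 -0.151  0.046] [179. 166. 161.]
261 21 [ 0.573 -0.152  0.035] [183. 171. 164.]
```

Emit:
{"name": "step_arm", "arguments": {"targets": [0,0,-2,0,0,0,-1,0,0,-2,0,0,0,-1]}}

```text
time: 4.75
eef_pos: [0.5803, -0.1379, 0.126]
ee_rot: [3.127, -0.303, 0.0]
contact_force: [0.9, -0.1, 0.5]
grip_width: -0.0001
grip_force: 0.0
```

Emit:
{"name": "step_arm", "arguments": {"targets": [0,0,-2,0,0,0,-1,0,0,-2,0,0,0,-1]}}

```text
time: 5.0
eef_pos: [0.5803, -0.1378, 0.122]
ee_rot: [-3.127, 0.303, -0.0]
contact_force: [0.0, 0.2, -0.2]
grip_width: -0.0
grip_force: 0.0
```

Emit:
{"name": "step_arm", "arguments": {"targets": [0,0,-2,0,0,0,-1,0,0,-2,0,0,0,-1]}}

```text
time: 5.25
eef_pos: [0.5803, -0.1378, 0.1183]
ee_rot: [-3.127, 0.303, -0.0]
contact_force: [-0.6, -0.2, 1.7]
grip_width: 0.0001
grip_force: 1.3
```

Emit:
{"name": "step_arm", "arguments": {"targets": [0,0,-2,0,0,0,-1,0,0,-2,0,0,0,-1]}}

```text
time: 5.5
eef_pos: [0.5803, -0.1378, 0.1141]
ee_rot: [3.127, -0.303, 0.0]
contact_force: [-0.2, 0.5, 2.6]
grip_width: -0.0001
grip_force: 1.3
```

Emit:
{"name": "step_arm", "arguments": {"targets": [0,0,-2,0,0,0,-1,0,0,-2,0,0,0,-1]}}

```text
time: 5.75
eef_pos: [0.5803, -0.1378, 0.11]
ee_rot: [-3.127, 0.303, -0.0]
contact_force: [0.0, 0.5, 1.4]
grip_width: 0.0003
grip_force: 1.3
```

Emit:
{"name": "step_arm", "arguments": {"targets": [0,0,-2,0,0,0,-1,0,0,-2,0,0,0,-1]}}

```text
time: 6.0
eef_pos: [0.5803, -0.1379, 0.1068]
ee_rot: [-3.127, 0.303, 0.0]
contact_force: [-4.3, 2.2, 18.0]
grip_width: -0.0004
grip_force: 8.8
```

Firm stop at 18 N after about 13 mm of travel, so the effective tip height is TCP z + 0.020. I'll retreat towards the rocker and check the latch.

Emit:
{"name": "step_arm", "arguments": {"targets": [0,0,20,0,0,0,-1,0,0,30,0,0,0,-1,-35,-35,0,0,0,0,-1,-35,-35,0,0,0,0,-1,-36,-31,-15,0,0,0,-1]}}

```text
time: 6.62
eef_pos: [0.4744, -0.2406, 0.1417]
ee_rot: [3.125, -0.303, 0.005]
contact_force: [-0.4, -0.8, -0.1]
grip_width: -0.0001
grip_force: 0.0
```

Emit:
{"name": "step_arm", "arguments": {"targets": [0,0,-45,0,0,0,-1,0,0,0,0,0,0,-1]}}

```text
time: 6.88
eef_pos: [0.4715, -0.2381, 0.0937]
ee_rot: [-3.125, 0.304, 0.01]
contact_force: [0.5, -0.3, 0.3]
grip_width: -0.0001
grip_force: 0.0
```

```bash
python3 - <<'E'
from h import *
s=snap('side','s4');P=cloud(s);print(arm.state()['eef_pos'])
Q=P[(abs(P[...,0]-.58)<.012)&(abs(P[...,1]+.138)<.012)&(P[...,2]>.121)&(P[...,2]<.2)]
print('latch',len(Q),np.median(Q,0))
Q=P[(abs(P[...,0]-.474)<.03)&(abs(P[...,1]+.239)<.03)&(P[...,2]>.07)&(P[...,2]<.16)]
print(len(Q),Q.min(0),Q.max(0))
cv2.imwrite('pics/s4c.png',cv2.resize(cv2.imread('pics/s4.png')[190:330,230:390],(680,595),interpolation=2))
E
```

```text
[ 0.47349648 -0.2382177   0.09518657]
latch 61 [ 0.58044699 -0.13821718  0.12648066]
52 [ 0.4533972  -0.25545344  0.07025145] [ 0.48290654 -0.22442268  0.15958464]
```

View pics/s4c.png

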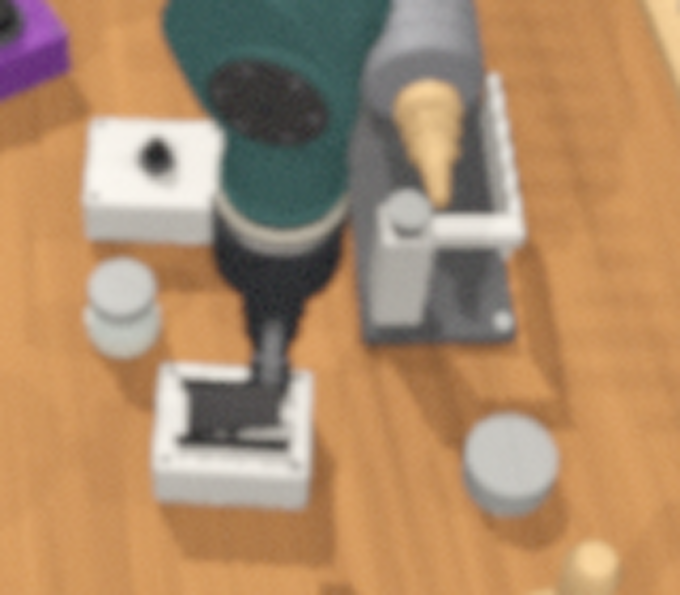

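The picture shows the latch seated low (cloud z = 0.1265, fully down), and the fingers hanging above the rocker's right (+x) end at crop (270,375). Now I press the rocker.

Emit:
{"name": "step_arm", "arguments": {"targets": [0,-1,-20,0,0,0,-1,0,0,-15,0,0,0,-1,0,0,-4,0,0,0,-1,0,0,0,0,0,0,-1]}}

```text
time: 7.42
eef_pos: [0.4746, -0.2396, 0.0573]
ee_rot: [-3.127, 0.302, -0.0]
contact_force: [-0.5, 0.2, -0.4]
grip_width: 0.0002
grip_force: 0.0
```

Emit:
{"name": "step_arm", "arguments": {"targets": [0,0,-2,0,0,0,-1,0,0,-2,0,0,0,-1,0,0,-2,0,0,0,-1]}}

```text
time: 7.8
eef_pos: [0.4752, -0.2401, 0.0515]
ee_rot: [3.126, -0.303, 0.003]
contact_force: [1.2, -0.4, 1.9]
grip_width: 0.0001
grip_force: 0.8
```

Emit:
{"name": "step_arm", "arguments": {"targets": [0,0,-2,0,0,0,-1,0,0,-2,0,0,0,-1]}}

```text
time: 8.05
eef_pos: [0.475, -0.2401, 0.0472]
ee_rot: [3.127, -0.303, 0.002]
contact_force: [0.9, -0.9, 2.0]
grip_width: 0.0
grip_force: 0.8
```

Emit:
{"name": "step_arm", "arguments": {"targets": [0,0,-2,0,0,0,-1,0,0,0,0,0,0,-1]}}

```text
time: 8.3
eef_pos: [0.4747, -0.24, 0.0451]
ee_rot: [3.127, -0.303, 0.001]
contact_force: [1.5, 0.4, 1.8]
grip_width: -0.0
grip_force: 1.0
```

Emit:
{"name": "step_arm", "arguments": {"targets": [0,0,-2,0,0,0,-1,0,0,0,0,0,0,-1]}}

```text
time: 8.55
eef_pos: [0.4747, -0.24, 0.0431]
ee_rot: [3.127, -0.303, 0.001]
contact_force: [2.8, -0.2, 2.0]
grip_width: 0.0004
grip_force: 1.1
```

Emit:
{"name": "step_arm", "arguments": {"targets": [0,0,-1,0,0,0,-1,0,0,0,0,0,0,-1]}}

```text
time: 8.8
eef_pos: [0.4747, -0.24, 0.0426]
ee_rot: [3.127, -0.303, 0.001]
contact_force: [1.6, 0.3, 5.6]
grip_width: -0.0
grip_force: 3.3
```

Emit:
{"name": "step_arm", "arguments": {"targets": [0,0,-1,0,0,0,-1,0,0,0,0,0,0,-1]}}

```text
time: 9.05
eef_pos: [0.4747, -0.24, 0.0423]
ee_rot: [3.127, -0.303, 0.001]
contact_force: [1.0, 0.8, 13.4]
grip_width: 0.0001
grip_force: 6.5
```

Emit:
{"name": "step_arm", "arguments": {"targets": [0,0,-0.5,0,0,0,-1,0,0,0,0,0,0,-1]}}

```text
time: 9.3
eef_pos: [0.4747, -0.2401, 0.0423]
ee_rot: [3.127, -0.303, 0.002]
contact_force: [-0.0, 0.7, 16.8]
grip_width: -0.0001
grip_force: 8.1
```

Firm stop at 17 N with the tip about 0.062. I'll lift and travel to the start button, staying high over the stop box.

Emit:
{"name": "step_arm", "arguments": {"targets": [0,0,30,0,0,0,-1,0,0,50,0,0,0,-1,0,0,40,0,0,0,-1,-5,50,0,0,0,0,-1,-5,50,0,0,0,0,-1]}}

```text
time: 9.93
eef_pos: [0.462, -0.139, 0.1605]
ee_rot: [-3.126, 0.307, 0.005]
contact_force: [-0.2, -0.1, 0.2]
grip_width: 0.0001
grip_force: 0.0
```

Emit:
{"name": "step_arm", "arguments": {"targets": [-5,50,0,0,0,0,-1,-5,50,0,0,0,0,-1,-5,50,0,0,0,0,-1,-5,50,0,0,0,0,-1,-5,50,0,0,0,0,-1]}}

```text
time: 10.55
eef_pos: [0.4365, 0.1106, 0.1598]
ee_rot: [3.125, -0.303, -0.007]
contact_force: [0.4, 0.2, 0.7]
grip_width: -0.0001
grip_force: 0.0
```

Emit:
{"name": "step_arm", "arguments": {"targets": [-5,50,0,0,0,0,-1,-5,50,0,0,0,0,-1,-5,50,0,0,0,0,-1,-3,40,0,0,0,0,-1,0,0,0,0,0,0,-1]}}

```text
time: 11.18
eef_pos: [0.4189, 0.303, 0.1598]
ee_rot: [3.127, -0.293, -0.004]
contact_force: [0.4, -0.8, 0.0]
grip_width: -0.0
grip_force: 0.0
```

```bash
python3 - <<'E'
from h import *
print(arm.state()['eef_pos'])
for n in('side','top'):
    s=snap(n,n+'5');P=cloud(s)
    Q=P[(abs(P[...,0]-.45)<.06)&(abs(P[...,1]+.234)<.05)&(P[...,2]>.054)&(P[...,2]<.08)]
    d=(Q[:,:2]-[.4505,-.234])@[.98,-.2]
    for a in range(-32,32,8):
        m=(d>a/1e3)&(d<(a+8)/1e3); print(n,a,m.sum(),np.median(Q[m,2]).round(4) if m.any() else '')
    Q=P[(abs(P[...,0]-.422)<.03)&(abs(P[...,1]-.3)<.03)&(P[...,2]>.067)&(P[...,2]<.078)]
    if len(Q): print('btn',len(Q),((Q.min(0)+Q.max(0))/2).round(4),np.ptp(Q,axis=0).round(3))
a=cv2.imread('pics/side5.png')[100:310,190:450]
cv2.imwrite('pics/s5c.png',cv2.resize(a,(740,598),interpolation=2))
E
```

```text
[0.41889334 0.30297069 0.15977242]
side -32 37 0.0722
side -24 43 0.0708
side -16 42 0.0688
side -8 45 0.067
side 0 44 0.0647
side 8 45 0.0628
side 16 45 0.0611
side 24 46 0.0596
btn 80 [0.4226 0.3041 0.0713] [0.04  0.048 0.009]
top -32 43 0.0722
top -24 47 0.0714
top -16 44 0.069
top -8 44 0.0675
top 0 43 0.0665
top 8 47 0.062
top 16 46 0.0619
top 24 39 0.0602
btn 71 [0.419  0.3    0.0721] [0.033 0.039 0.01 ]
```

View pics/s5c.png

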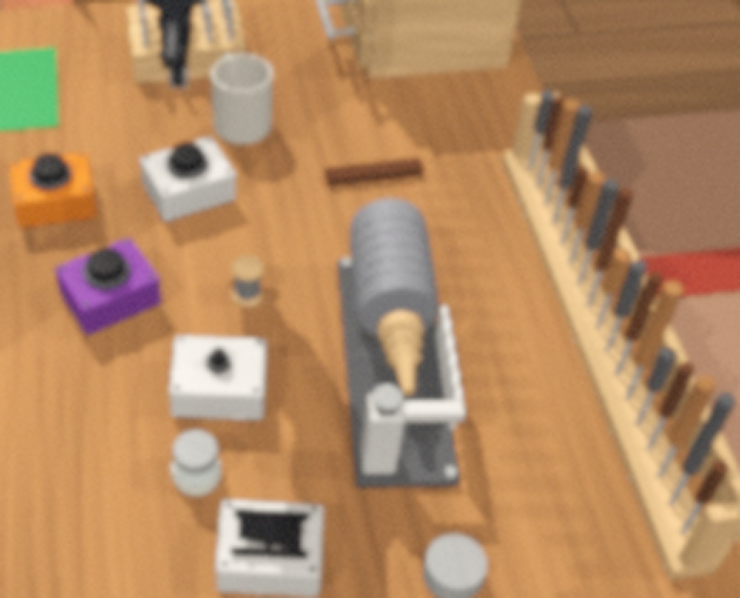

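The picture shows the rocker tilted the other way: the profile slopes evenly from 0.072 at the near end to 0.060 at the far end, so it is fully over. The latch is still down, and the gripper is above the start box at crop (178,80). The start button measures (0.422, 0.301).

Emit:
{"name": "step_arm", "arguments": {"targets": [3,-2,-40,0,0,0,-1,0,0,-40,0,0,0,-1,0,0,-17,0,0,0,-1,0,0,-5,0,0,0,-1,0,0,0,0,0,0,-1]}}

```text
time: 11.9
eef_pos: [0.4243, 0.2968, 0.0587]
ee_rot: [3.126, -0.305, -0.001]
contact_force: [0.4, 0.2, 0.2]
grip_width: -0.0002
grip_force: 0.0
```

Emit:
{"name": "step_arm", "arguments": {"targets": [0,0,-2,0,0,0,-1,0,0,-2,0,0,0,-1,0,0,-2,0,0,0,-1,0,0,-2,0,0,0,-1]}}

```text
time: 12.4
eef_pos: [0.4244, 0.2983, 0.0507]
ee_rot: [-3.127, 0.303, -0.0]
contact_force: [-0.3, -0.0, 1.9]
grip_width: 0.0001
grip_force: 1.0
```

Emit:
{"name": "step_arm", "arguments": {"targets": [0,0,-2,0,0,0,-1,0,0,-1,0,0,0,-1,0,0,0,0,0,0,-1]}}

```text
time: 12.78
eef_pos: [0.4244, 0.2983, 0.0477]
ee_rot: [-3.127, 0.303, -0.0]
contact_force: [-0.8, -0.4, 4.0]
grip_width: -0.0002
grip_force: 1.9
```

Emit:
{"name": "step_arm", "arguments": {"targets": [0,0,-1,0,0,0,-1,0,0,-1,0,0,0,-1,0,0,0,0,0,0,-1]}}

```text
time: 13.15
eef_pos: [0.4244, 0.2983, 0.0459]
ee_rot: [-3.127, 0.303, -0.0]
contact_force: [-0.9, -0.5, 6.3]
grip_width: -0.0
grip_force: 3.2
```

Emit:
{"name": "step_arm", "arguments": {"targets": [0,0,-1,0,0,0,-1,0,0,0,0,0,0,-1]}}

```text
time: 13.4
eef_pos: [0.4244, 0.2984, 0.0457]
ee_rot: [-3.126, 0.303, -0.0]
contact_force: [-2.4, -0.2, 14.2]
grip_width: -0.0
grip_force: 7.3
```

At the stop (14 N, well above the 5 N spring). Now I release and rise clear.

Emit:
{"name": "step_arm", "arguments": {"targets": [0,0,3,0,0,0,-1,0,0,6,0,0,0,-1,0,0,30,0,0,0,-1,0,0,50,0,0,0,-1,0,0,40,0,0,0,-1]}}

```text
time: 14.02
eef_pos: [0.424, 0.2978, 0.1748]
ee_rot: [3.127, -0.303, -0.0]
contact_force: [0.2, 0.9, -0.7]
grip_width: -0.0002
grip_force: 0.0
```

Emit:
{"name": "step_arm", "arguments": {"targets": [0,0,30,0,0,0,-1,0,0,0,0,0,0,-1,0,0,0,0,0,0,-1]}}

```text
time: 14.4
eef_pos: [0.4235, 0.2975, 0.2028]
ee_rot: [3.126, -0.303, -0.002]
contact_force: [-0.7, -0.7, -0.0]
grip_width: 0.0002
grip_force: 0.0
```

```bash
python3 - <<'E'
from h import *
s=snap('side','s6');P=cloud(s);o=load('side5')['color'].astype(int)
def z(x,y,r,a,b):
    Q=P[(np.hypot(P[...,0]-x,P[...,1]-y)<r)&(P[...,2]>a)&(P[...,2]<b)]; return len(Q),np.median(Q[:,2]).round(4),np.percentile(Q[:,2],85).round(4)
print('start',z(.422,.3,.012,.06,.085),'stop',z(.424,-.02,.006,.06,.085),'latch',z(.58,-.138,.01,.121,.16),'rock',z(.474,-.239,.008,.05,.085))
d=abs(s['color'].astype(int)-o).max(-1); print('changed px lower part',(d[150:]>60).sum())
t=load('top')
print(arm.state()['contact_force'])
E
```

```text
start (23, np.float64(0.0712), np.float64(0.0742)) stop (17, np.float64(0.0707), np.float64(0.0724)) latch (36, np.float64(0.1264), np.float64(0.1282)) rock (24, np.float64(0.0607), np.float64(0.0631))
changed px lower part 27
[-0.10133701 -0.69087913 -0.92754553]
```

The latch is down, the rocker is over, the start button is back out, and the stop button is untouched. I'm handing the job in.

```bash
python3 -c "
from cell import arm
print(arm.sign_off())"
```

```text
the job is handed in; nothing more can be done
None
```

The job is handed in at about 14.5 s: latch fully down, then rocker flipped over, then start button pressed all the way in and back out, with the stop button never pressed and no sign that anything else moved.

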